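Lay up the brew kit and the milk kit

ROBOT

A 6-joint arm with a two-finger parallel gripper is mounted at the origin on the work surface. World frame = base frame: x ahead of the robot, y to its left, z up, the work surface at z = 0. Lengths are in m, angles in rad, forces in N, time in s.
With the tool pointing down it reaches from about 0.275 to 0.75 m from the base axis. Payload 10.2 kg.
Tool frame: the origin (TCP) lies on the centre line of the jaws, within the pads' length; the fingertips stand 25 mm ahead of it and the grasp point (between the pads) lies 6 mm ahead of it; z points along the fingers, y is the line along which they close (so a half turn about z gives the same grasp; the last joint's range is limited). The gripper opens to 88 mm and grips with 3 to 60 N. Pads are 18 mm wide; open, the fingers measure 123 mm over their backs; the gripper's body (75 mm by 187 mm) begins 45 mm behind the grasp point.
Start: joints at [1.073, 0.313, 1.498, -0, 1.331, -0.223], TCP at [0.142, 0.505, 0.264] pointing down, gripper open.
Joint ranges: [-2.94, 2.94], [-0.97, 2.17], [0.19, 2.56], [-1.23, 4.37], [0.02, 3.11], [-2.88, 2.88]. Speed limits (rad/s): [2.39, 2.39, 3.01, 3.14, 3.14, 3.14].

INTERFACE

Orientations are given as a unit quaternion [x, y, z, w].
In Python, from station import get_obs, snapshot, camera_model, finish_job gives the robot as it stands.
- The arm moves only by the shell command python3 -m handwheel 'ROWS' [FORCE]. ROWS is JSON, a list of rows, each an object of numbers: "rx", "ry", "rz": the turn, a rotation vector about the world's x, y, z in degrees; "x", "y", "z": the shift along the world's x, y, z in cm; "jaw": the closure, from 0 (fully open) to 1 (shut). In form: [{"rx": .., "ry": .., "rz": .., "x": .., "y": .., "z": .., "jaw": ..}, ...]. A call has 1 to 12 rows; each row shifts and turns the commanded pose from where the row before left it; what a row does not reach is not made up. A row lasts 1/12 s, in which the tool goes at most 41.7 mm and 7.16 degrees, less where a joint would pass 70% of its speed; a pose out of reach is approached as far as the arm can. A call is refused whole if a number of a shift passes 4.17 or a number of a turn 7.16, either way. A call with a gripper value outside its range is refused whole. The fingers move at their own pace and stop on an object; FORCE is the grip in N (left out, the last holds). Time passes only in rows, so rows that do not move let the fingers close. It gives the time, the measured TCP pose, the force, the opening and the grip force at its end, in the units of the state.
- get_obs(): the state, without advancing time (a new reading comes with each control period).
- snapshot(name): name is "scene" or "top" or "wrist"; returns the picture (400x640x3 uint8, blue, green, red); there is no depth.
- camera_model(name): a dict with "vertical_fov" (degrees; the focal length in pixels is half the picture's height over the tangent of half this angle, whatever the lens; pixels are square), "cx", "cy" (the principal point, pixels), "R" (3x3) and "t" (3): a world point X has camera coordinates R X + t. Camera axes: x right, y down, z forward; pixel columns grow to the right and rows downward; lengths in m; the calibration is good to about 2 mm. The wrist camera is an equidistant fisheye: a pixel r from the principal point sees the ray r / f radians off the axis. A picture is of the moment at which its call begins: read the wrist's pose just before it. camera_model takes no time and is no camera call; for the wrist camera it gives the pose at the moment of the call.
- finish_job(): hands the job in; it is judged then, once.
The state is a dict: "t": time; "qpos": joint angles; "dq": joint speeds; "joint_efforts": joint torques, N m; "tcp_pos": TCP position; "eef_rot": TCP orientation; "ft_force": force on the tool from outside, world axes, zero at the start; "ft_torque": the same for the moment, N m; "gripper_width": finger opening in m; "gripper_force": force on a finger pad.
Only numpy, scipy, OpenCV 4.12 (cv2) and the standard library are available. Lean on these libraries where they do the work, as an engineer would, in place of code of your own. Each camera call takes 0.05 s, during which the arm holds its last target. There are 200 camera calls.

TASK

Make up the two kits on the wooden bar trays. On the long three-bay tray goes the brew kit: the espresso cup in the end bay beside the tray's carrying loop, the tamper in the middle bay and the plain dosing cup in the far end bay away from the loop; on the short two-bay tray goes the milk kit: the milk jug in the bay beside the loop and the cocoa shaker in the other. Stand each one upright and flat on the floor of its own bay, and leave the shallow filter basket where it is.

Things in the scene. Friction and masses are not known exactly. Their poses are not given: they have to be found in the camera images.
- long_tray: Tray of pale wood strips with a black floor, three bays in a row, fixed. 280 x 96 mm, floor 4 mm thick, rims and ribs 4 mm wide, tops 12 mm above the table. Origin: centre of its underside. Its x axis runs along the bays towards the carrying loop (8 mm steel bar, reaching 30 mm out of the +x end, 10 mm high). Bays are 88 x 88 mm inside, centred at x = -92, 0, +92 mm, y = 0. Place (left or right of the stock) and yaw vary.
- short_tray: Tray of the same make with two bays: 188 x 96 mm outside, fixed. Origin, axes, heights and carrying loop (at the +x end) as on the long tray; its 88 x 88 mm bays are centred at x = -46 and +46 mm, y = 0.
- tamper_center (a point): Coffee tamper standing on its base, 78 mm tall, 0.35 kg: a steel disc 58 mm across and 18 mm high, a narrow neck, and a dark wooden handle 36 mm across between 42 and 68 mm above its underside (the place to grip it). Round. The point is on its axis, 39 mm above its underside, z up.
- dosing_cup_center (a point): Dosing cup: plain straight open steel cup with no handle, 58 mm across, 56 mm tall, 0.14 kg. The point is on its axis half-way up, 28 mm above its underside, z up.
- espresso_cup_center (a point): White ceramic espresso cup, open, 58 to 60 mm across, 58 mm tall, 0.18 kg, with a small handle on its +y side that reaches 54 mm from its axis (16 to 50 mm up). Best gripped along its x axis, clear of the handle, in its upper half. The point is on its axis half-way up, 29 mm above its underside, z up.
- jug_center (a point): Small steel milk jug, open, 62 mm across with straight walls, 74 mm tall, 0.22 kg, with a handle on its +y side that reaches 58 mm from its axis (18 to 68 mm up) and a small spout opposite. Best gripped along its x axis, clear of handle and spout. The point is on its axis half-way up, 37 mm above its underside, z up.
- shaker_center (a point): Cocoa shaker: closed steel can with a dark domed lid, 54 mm across, 77 mm tall, straight walls up to 58 mm, 0.2 kg. The point is on its axis half-way up, 38.5 mm above its underside, z up.
- basket_center (a point): Shallow steel filter basket, open, only 25 mm tall and 58 mm across. Belongs to no kit: it stays where it is among the stock. The point is on its axis half-way up.
Things that resemble listed ones, but are neither listed nor needed, are in the scene too. What is shaped like the short_tray but green is not meant. What is shaped like the part that bears dosing_cup_center but blue is not meant.

How it is judged:
At the end, for the whole second after the job is handed in: Each of the five things stands upright (within 0.1 rad) and flat on the floor of its own bay (height within 4 mm, its axis within 18 mm of the bay's centre along and across the tray), at rest (below 0.02 m/s); the filter basket is within 40 mm of where it began (x of dosing_cup_center in the frame of long_tray between -0.11 and -0.074 m and y of dosing_cup_center in the frame of long_tray between -0.018 and 0.018 m and z of dosing_cup_center in the frame of long_tray between 0.028 and 0.036 m and angle between each of dosing_cup_center, tamper_center, espresso_cup_center, jug_center, shaker_center's own z axis and vertical below 0.1 rad and linear speed of each of dosing_cup, tamper, espresso_cup, jug, shaker below 0.02 m/s and x of tamper_center in the frame of long_tray between -0.018 and 0.018 m and y of tamper_center in the frame of long_tray between -0.018 and 0.018 m and z of tamper_center in the frame of long_tray between 0.039 and 0.047 m and x of espresso_cup_center in the frame of long_tray between 0.074 and 0.11 m and y of espresso_cup_center in the frame of long_tray between -0.018 and 0.018 m and z of espresso_cup_center in the frame of long_tray between 0.029 and 0.037 m and x of jug_center in the frame of short_tray between 0.028 and 0.064 m and y of jug_center in the frame of short_tray between -0.018 and 0.018 m and z of jug_center in the frame of short_tray between 0.037 and 0.045 m and x of shaker_center in the frame of short_tray between -0.064 and -0.028 m and y of shaker_center in the frame of short_tray between -0.018 and 0.018 m and z of shaker_center in the frame of short_tray between 0.0385 and 0.0465 m and distance of basket_center from where it was at the start of the episode below 0.04 m); the robot touches nothing.
It fails at once if the filter basket is pushed or carried more than 40 mm from its place (distance of basket_center from where it was at the start of the episode above 0.04 m).
It also fails if it takes over 128 s, if anything falls off the work surface, if the arm or the gripper's body presses on something with over 40 N, if the wrist force passes 120 N, or if a joint passes its speed limit or range.

## Working session

There is one attempt and no reset: what is moved stays moved. The work goes in short steps, Python scripts to look and compute and a shell command to move; the robot and the scene stay as the last step left them, time stands still between calls to the robot, and variables do not carry over. Pictures are saved under pics/ and viewed, at most 14 in all, crops included, and the job is handed in when it is done.

```bash
ls; mkdir -p pics; python3 - <<'E'
from station import *
import cv2,json
for n in ["scene","top"]:
    cv2.imwrite(f"pics/{n}0.png",snapshot(n)); m=camera_model(n); print(n,m)
o=get_obs();print({k:o[k] for k in("t","tcp_pos","eef_rot","gripper_width")})
E
```

```text
pics
scene {'vertical_fov': 56.27899144612794, 'cx': 318.69793806756104, 'cy': 198.80528095354944, 'R': array([[-0.23720677,  0.97116038, -0.02409297],
       [ 0.52878073,  0.10827081, -0.84182443],
       [-0.81493797, -0.21242635, -0.53921346]]), 't': array([ 0.13267998, -0.18211402,  1.43998065])}
top {'vertical_fov': 52.37039332157072, 'cx': 320.54476714406013, 'cy': 194.51724964498254, 'R': array([[-0.01371587, -0.99989065, -0.0055278 ],
       [-0.99238387,  0.01428931, -0.1223522 ],
       [ 0.12241781,  0.00380754, -0.99247135]]), 't': array([0.01692255, 0.45319871, 1.18107869])}
{'t': 0.1, 'tcp_pos': array([0.14236713, 0.50515359, 0.26323526]), 'eef_rot': array([ 1.36944068e-01,  9.90578635e-01, -5.01483084e-04, -1.95586696e-04]), 'gripper_width': 0.08817089014842965}
```

View pics/scene0.png

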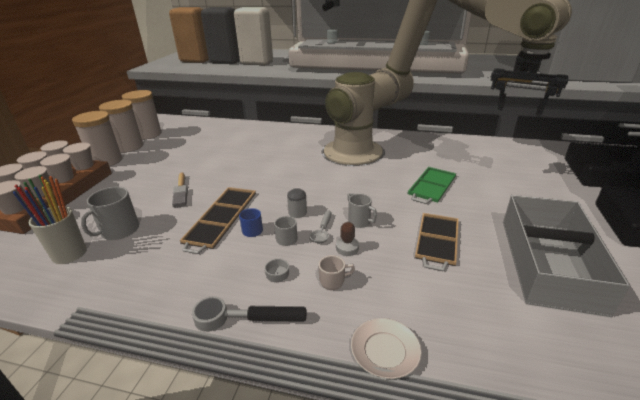

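View pics/top0.png

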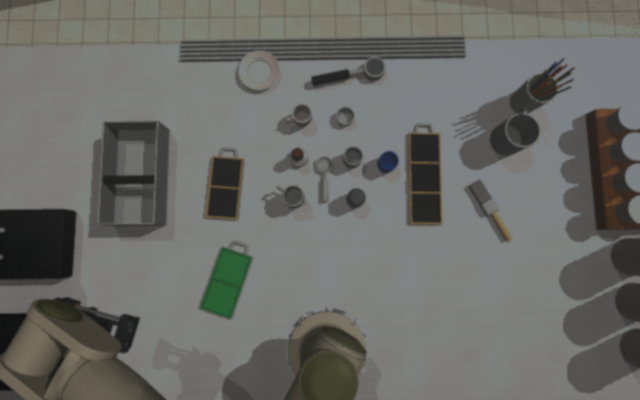

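Candidates in the top picture:
- **Dosing cup:** grey at (353,157). The blue one at (388,161) is a decoy, and the portafilter is at (373,68).
- **Basket:** (345,117).
- **Espresso cup:** (302,115), handle to the left. The big grey mug at (520,130) is not it.
- **Jug:** (293,196).
- **Shaker:** (356,198).
- **Tamper:** (298,156). The spoon is at (323,170).
- **Short tray:** wood at (226,187). The green one at (227,282) is not meant.
- **Long tray:** (425,178). Both loops point away from the robot.

Next, a close crop to check these choices.

```bash
python3 - <<'E'
import cv2
a=cv2.imread("pics/top0.png")[90:240,195:455]
cv2.imwrite("pics/c1.png",cv2.convertScaleAbs(cv2.resize(a,None,fx=3,fy=3,interpolation=cv2.INTER_CUBIC),alpha=1.6))
a=cv2.imread("pics/scene0.png")[170:300,170:480]
cv2.imwrite("pics/c2.png",cv2.resize(a,None,fx=2.5,fy=2.5,interpolation=cv2.INTER_CUBIC))
E
```

```text
(no output)
```

View pics/c1.png

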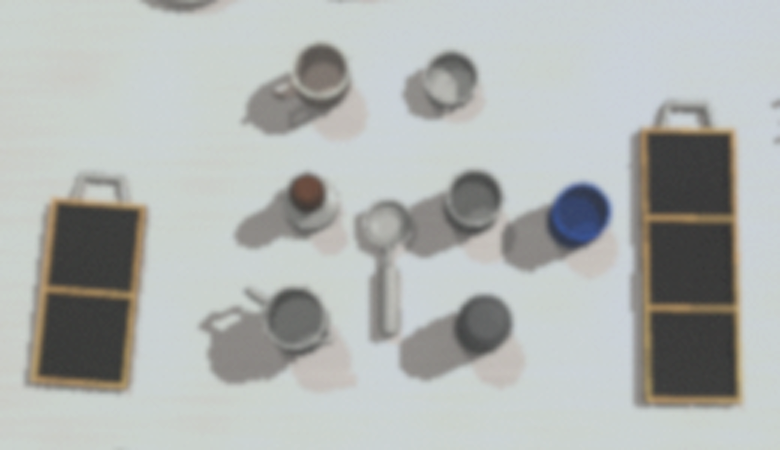

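View pics/c2.png

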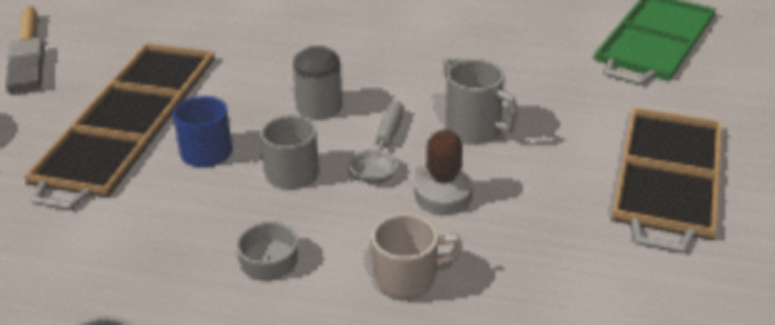

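The crops confirm the choices. In c1 the cup rims are: espresso (321,68), basket (451,76), dosing (475,196), tamper knob (307,188), jug (296,314) and shaker (484,322). The handles of the espresso cup and jug point left, which is +y. Now I'll compute positions from both cameras.

```bash
cat >h.py <<'E'
import numpy as np,json
from station import *
def ray(m,u):
    f=200/np.tan(np.radians(m["vertical_fov"]/2)); R=np.array(m["R"]); t=np.array(m["t"])
    d=R.T@np.array([(u[0]-m["cx"])/f,(u[1]-m["cy"])/f,1]); return -R.T@t,d
def fishray(m,u):
    f=200/np.tan(np.radians(m["vertical_fov"]/2)); R=np.array(m["R"]); t=np.array(m["t"])
    v=np.array([u[0]-m["cx"],u[1]-m["cy"]]); r=np.hypot(*v); th=r/f
    return -R.T@t,R.T@np.array([*(v/max(r,1e-9)*np.sin(th)),np.cos(th)])
def atz(cd,z): c,d=cd; return (c+d*(z-c[2])/d[2])[:2]
E
python3 - <<'E'
from h import *
T,S=camera_model("top"),camera_model("scene")
top=lambda p:((p[0]+.5)/3+195-.5,(p[1]+.5)/3+90-.5); sc=lambda p:((p[0]+.5)/2.5+170-.5,(p[1]+.5)/2.5+170-.5)
D={"esp":((321,68),(404,233),.058),"basket":((451,76),(268,240),.025),"dos":((475,196),(290,133),.056),"tamp":((307,190),(445,133),.076),
"jug":((296,314),(475,76),.074),"shk":((484,322),(318,62),.066),"blue":((581,211),(202,114),.056),
"L1":((641,128),(30,180),.012),"L2":((734,128),(104,190),.012),"L3":((741,402),(214,53),.012),"L4":((648,403),(146,46),.012),
"S1":((52,201),(0,0),.012),"S2":((146,206),(0,0),.012),"S3":((128,388),(0,0),.012),"S4":((33,382),(0,0),.012),
"Sb1":((0,0),(713,234),.012),"Sb2":((0,0),(614,218),.012),"Sb3":((0,0),(636,110),.012),"Sb4":((0,0),(722,119),.012),
"eh":((283,88),(453,245),.04),"jh":((254,293),(508,108),.05)}
P={}
for k,(a,b,z) in D.items(): P[k]=atz(ray(T,top(a)),z);P[k+"s"]=atz(ray(S,sc(b)),z);print(k,P[k].round(3),P[k+"s"].round(3))
print("L",(np.array([P["L%d"%i] for i in range(1,5)]).mean(0)),"S",np.mean([P["S%d"%i] for i in range(1,5)],0),np.mean([P["Sb%ds"%i] for i in range(1,5)],0))
for a,b,c,d in(("L1","L2","L3","L4"),("S1","S2","S3","S4"),("Sb1s","Sb2s","Sb3s","Sb4s"),("L1s","L2s","L3s","L4s")):
    v=P[a]+P[b]-P[c]-P[d]; print(np.degrees(np.arctan2(v[1],v[0])),np.hypot(*v)/2)
m=camera_model("wrist");print(m); o=get_obs(); from scipy.spatial.transform import Rotation as Q;print(Q.from_quat(o["eef_rot"]).as_matrix().round(3))
E
```

```text
esp [0.697 0.063] [0.693 0.063]
basket [ 0.697 -0.067] [ 0.694 -0.067]
dos [ 0.565 -0.086] [ 0.568 -0.084]
tamp [0.569 0.077] [0.562 0.076]
jug [0.449 0.088] [0.45 0.09]
shk [ 0.44  -0.091] [ 0.445 -0.09 ]
blue [ 0.549 -0.19 ] [ 0.555 -0.187]
L1 [ 0.644 -0.261] [ 0.647 -0.348]
L2 [ 0.642 -0.356] [ 0.646 -0.263]
L3 [ 0.363 -0.349] [ 0.368 -0.254]
L4 [ 0.363 -0.257] [ 0.369 -0.347]
S1 [0.576 0.34 ] [ 0.293 -0.608]
S2 [0.57  0.244] [ 0.293 -0.608]
S3 [0.385 0.261] [ 0.293 -0.608]
S4 [0.392 0.356] [ 0.293 -0.608]
Sb1 [0.79  0.398] [0.583 0.339]
Sb2 [0.79  0.398] [0.58  0.247]
Sb3 [0.79  0.398] [0.389 0.266]
Sb4 [0.79  0.398] [0.387 0.359]
eh [0.682 0.102] [0.68  0.105]
jh [0.474 0.131] [0.469 0.129]
L [ 0.50279876 -0.3057953 ] S [0.48097463 0.3002464 ] [0.48482944 0.30276388]
-1.1423420949469683 0.28010788726035146
-4.915344762967025 0.1850766902072747
-5.909053859843949 0.19449484611448245
-1.0770227187081187 0.27800322133951927
{'vertical_fov': 65.70646984690485, 'cx': 322.2599857292741, 'cy': 201.75185129999267, 'R': array([[ 0.27155429,  0.96242157, -0.00173043],
       [ 0.92651467, -0.2609355 ,  0.27107791],
       [ 0.2604397 , -0.07521564, -0.96255585]]), 't': array([-0.52460104, -0.03731631,  0.39065803])}
[[-0.962  0.271 -0.001]
 [ 0.271  0.962 -0.001]
 [ 0.    -0.001 -1.   ]]
```

```bash
python3 -m handwheel '[{"x":2,"y":-2.8,"rz":-7,"z":-0.5},{"x":2,"y":-2.8,"rz":-7,"z":-0.5},{"x":2,"y":-2.8,"rz":-7,"z":-0.5},{"x":2,"y":-2.8,"rz":-7,"z":-0.5},{"x":2,"y":-2.8,"rz":-7,"z":-0.5},{"x":2,"y":-2.8,"rz":-7,"z":-0.5},{"x":2,"y":-2.8,"rz":-7,"z":-0.5},{"x":2,"y":-2.8,"rz":-7,"z":-0.5},{"x":2,"y":-2.8,"rz":-7,"z":-0.5},{"x":2,"y":-2.8,"rz":-7,"z":-0.5},{"x":2,"y":-2.8,"rz":-7},{"x":2,"y":-2.8,"rz":-7}]' 20
python3 -m handwheel '[{"x":2,"y":-2.7,"rz":-6},{"x":2,"y":-2.7,"rz":-6},{"x":2.8,"y":-2.6,"rz":-6.3},{},{}]'
python3 - <<'E'
from h import *
import cv2
from scipy.spatial.transform import Rotation as Q
m=camera_model("wrist");cv2.imwrite("pics/w1.png",cv2.convertScaleAbs(snapshot("wrist"),alpha=1.4))
o=get_obs();M=Q.from_quat(o["eef_rot"]).as_matrix();print(o["t"],o["tcp_pos"],np.degrees(np.arctan2(M[1,1],M[0,1])))
json.dump({k:np.array(v).tolist() for k,v in m.items()},open("w1.json","w"))
f=200/np.tan(np.radians(m["vertical_fov"]/2));R,t=m["R"],m["t"]
def pj(X): 
    c=R@np.array(X)+t;r=np.hypot(*c[:2]);th=np.arctan2(r,c[2]);return (m["cx"]+f*th*c[0]/r,m["cy"]+f*th*c[1]/r)
for n,X in {"jug":(.45,.089,.074),"esp":(.695,.063,.058),"tamp":(.566,.077,.078)}.items():print(n,np.round(pj(X)))
E
```

```text
0.15 [0.14239581 0.50515821 0.26332136] 74.25526602388452
jug [152. 404.]
esp [205. 460.]
tamp [178. 439.]$[0]: bad value
$[0]: bad value
```

View pics/w1.png

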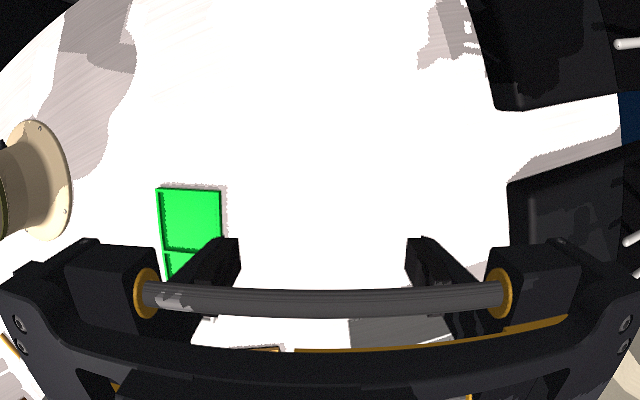

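The picture shows the unmoved start view, with the green tray at (190,225) between the fingers. The rows were refused because every row needs all seven keys.

```bash
python3 -m handwheel '[{"rx":0,"ry":0,"rz":-7,"x":2,"y":-2.8,"z":-0.5,"jaw":0},{"rx":0,"ry":0,"rz":-7,"x":2,"y":-2.8,"z":-0.5,"jaw":0},{"rx":0,"ry":0,"rz":-7,"x":2,"y":-2.8,"z":-0.5,"jaw":0},{"rx":0,"ry":0,"rz":-7,"x":2,"y":-2.8,"z":-0.5,"jaw":0},{"rx":0,"ry":0,"rz":-7,"x":2,"y":-2.8,"z":-0.5,"jaw":0},{"rx":0,"ry":0,"rz":-7,"x":2,"y":-2.8,"z":-0.5,"jaw":0},{"rx":0,"ry":0,"rz":-7,"x":2,"y":-2.8,"z":-0.5,"jaw":0},{"rx":0,"ry":0,"rz":-7,"x":2,"y":-2.8,"z":-0.5,"jaw":0},{"rx":0,"ry":0,"rz":-7,"x":2,"y":-2.8,"z":-0.5,"jaw":0},{"rx":0,"ry":0,"rz":-7,"x":2,"y":-2.8,"z":-0.5,"jaw":0},{"rx":0,"ry":0,"rz":-7,"x":2,"y":-2.8,"z":-0.5,"jaw":0},{"rx":0,"ry":0,"rz":-7,"x":2,"y":-2.8,"z":-0.5,"jaw":0}]' 20
python3 -m handwheel '[{"rx":0,"ry":0,"rz":-6,"x":2,"y":-2.7,"z":0,"jaw":0},{"rx":0,"ry":0,"rz":-6,"x":2,"y":-2.7,"z":0,"jaw":0},{"rx":0,"ry":0,"rz":-6.3,"x":2.8,"y":-2.6,"z":0,"jaw":0},{"rx":0,"ry":0,"rz":0,"x":0,"y":0,"z":0,"jaw":0},{"rx":0,"ry":0,"rz":0,"x":0,"y":0,"z":0,"jaw":0}]'
cat >look.py <<'E'
from h import *
import cv2,sys
from scipy.spatial.transform import Rotation as Q
n=sys.argv[1]
o=get_obs();M=Q.from_quat(o["eef_rot"]).as_matrix();print(o["t"],o["tcp_pos"].round(4),np.degrees(np.arctan2(M[1,1],M[0,1])).round(1),M[:,2].round(3),o["gripper_width"])
if n!="-":
    m=camera_model("wrist");cv2.imwrite(f"pics/{n}.png",snapshot("wrist"))
    f=200/np.tan(np.radians(m["vertical_fov"]/2));R,t=m["R"],m["t"]
    for s in sys.argv[2:]:
        c=R@np.array(eval(s))+t;r=np.hypot(*c[:2]);th=np.arctan2(r,c[2]);print(s,np.round((m["cx"]+f*th*c[0]/r,m["cy"]+f*th*c[1]/r)))
E
python3 look.py w2 .45,.089,.074 .566,.077,.078 .695,.063,.058
```

```text
t: 1.15
tcp_pos: [0.3831, 0.1677, 0.2035]
eef_rot: [0.767, 0.642, 0.0, 0.0]
ft_force: [1.1, 1.1, -0.2]
gripper_width: 0.088
gripper_force: 0.0
t: 1.57
tcp_pos: [0.451, 0.0882, 0.2033]
eef_rot: [0.858, 0.514, -0.0, -0.0]
ft_force: [-0.8, 0.1, -0.3]
gripper_width: 0.088
gripper_force: 0.0
1.5667 [0.451  0.0882 0.2033] -28.2 [-0.001  0.    -1.   ] 0.08802971174322086
.45,.089,.074 [321. 200.]
.566,.077,.078 [449. 151.]
.695,.063,.058 [544. 109.]
```

View pics/w2.png

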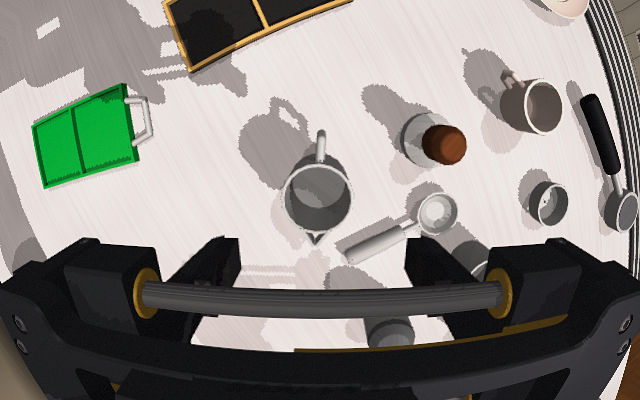

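Jug rim is centred at (318,198), against a predicted (321,200), and its handle points straight up at (320,145), so both position and yaw are right. The espresso rim (545,105) and tamper knob (449,145) also match to a few mm. I'll grip the jug.

```bash
python3 -m handwheel '[{"rx":0,"ry":0,"rz":0,"x":-0.1,"y":0.1,"z":-4,"jaw":0},{"rx":0,"ry":0,"rz":0,"x":0,"y":0,"z":-4,"jaw":0},{"rx":0,"ry":0,"rz":0,"x":0,"y":0,"z":-4,"jaw":0},{"rx":0,"ry":0,"rz":0,"x":0,"y":0,"z":-3.2,"jaw":0},{"rx":0,"ry":0,"rz":0,"x":0,"y":0,"z":0,"jaw":0},{"rx":0,"ry":0,"rz":0,"x":0,"y":0,"z":0,"jaw":1},{"rx":0,"ry":0,"rz":0,"x":0,"y":0,"z":0,"jaw":1},{"rx":0,"ry":0,"rz":0,"x":0,"y":0,"z":0,"jaw":1},{"rx":0,"ry":0,"rz":0,"x":0,"y":0,"z":0,"jaw":1},{"rx":0,"ry":0,"rz":0,"x":0,"y":0,"z":0,"jaw":1},{"rx":0,"ry":0,"rz":0,"x":0,"y":0,"z":0,"jaw":1},{"rx":0,"ry":0,"rz":0,"x":0,"y":0,"z":0,"jaw":1}]' 25
```

```text
t: 2.62
tcp_pos: [0.45, 0.0904, 0.0532]
eef_rot: [0.857, 0.515, 0.001, 0.0]
ft_force: [-2.7, 1.6, 10.4]
gripper_width: 0.0606
gripper_force: 25.0
```

```bash
python3 -m handwheel '[{"rx":0,"ry":0,"rz":0,"x":0,"y":0,"z":1,"jaw":1},{"rx":0,"ry":0,"rz":0,"x":0,"y":0,"z":3,"jaw":1},{"rx":0,"ry":0,"rz":0,"x":0,"y":0,"z":4,"jaw":1},{"rx":0,"ry":0,"rz":0,"x":1,"y":2.6,"z":2,"jaw":1},{"rx":0,"ry":0,"rz":0,"x":1.3,"y":3.6,"z":0,"jaw":1},{"rx":0,"ry":0,"rz":0,"x":1.3,"y":3.6,"z":0,"jaw":1},{"rx":0,"ry":0,"rz":0,"x":1.3,"y":3.6,"z":0,"jaw":1},{"rx":0,"ry":0,"rz":0,"x":1.3,"y":3.6,"z":0,"jaw":1},{"rx":0,"ry":0,"rz":0,"x":1,"y":2.6,"z":0,"jaw":1},{"rx":0,"ry":0,"rz":0,"x":0.7,"y":1.1,"z":0,"jaw":1},{"rx":0,"ry":0,"rz":0,"x":0,"y":0,"z":0,"jaw":1},{"rx":0,"ry":0,"rz":0,"x":0,"y":0,"z":0,"jaw":1}]'; python3 look.py w3 .529,.297,.012 .437,.306,.012
```

```text
t: 3.62
tcp_pos: [0.5282, 0.2972, 0.152]
eef_rot: [0.857, 0.515, -0.0, 0.0]
ft_force: [0.1, -0.3, -1.8]
gripper_width: 0.0602
gripper_force: 25.0
3.6167 [0.5282 0.2972 0.152 ] -28.0 [-0. -0. -1.] 0.0602211429042147
.529,.297,.012 [323. 197.]
.437,.306,.012 [232. 234.]
```

View pics/w3.png

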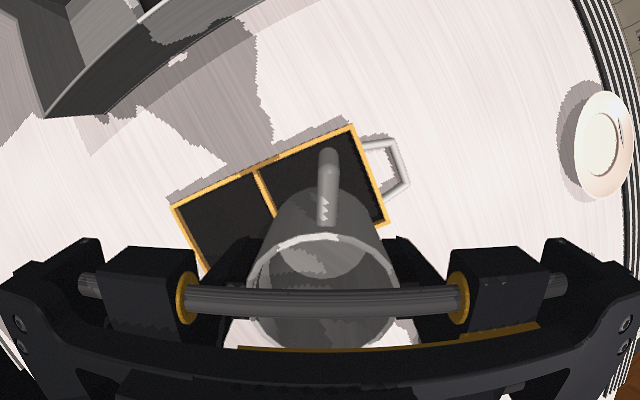

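The jug is held level. The bay at (322,196) agrees with the predicted (323,197), so I'll lower and release.

```bash
python3 -m handwheel '[{"rx":0,"ry":0,"rz":0,"x":0.1,"y":0,"z":-3.5,"jaw":1},{"rx":0,"ry":0,"rz":0,"x":0,"y":0,"z":-3.5,"jaw":1},{"rx":0,"ry":0,"rz":0,"x":0,"y":0,"z":-1.5,"jaw":1},{"rx":0,"ry":0,"rz":0,"x":0,"y":0,"z":-0.7,"jaw":1},{"rx":0,"ry":0,"rz":0,"x":0,"y":0,"z":-0.2,"jaw":1},{"rx":0,"ry":0,"rz":0,"x":0,"y":0,"z":0,"jaw":1},{"rx":0,"ry":0,"rz":0,"x":0,"y":0,"z":0,"jaw":1}]'
python3 -m handwheel '[{"rx":0,"ry":0,"rz":0,"x":0,"y":0,"z":0,"jaw":0},{"rx":0,"ry":0,"rz":0,"x":0,"y":0,"z":0,"jaw":0},{"rx":0,"ry":0,"rz":0,"x":0,"y":0,"z":0,"jaw":0},{"rx":0,"ry":0,"rz":0,"x":0,"y":0,"z":0,"jaw":0},{"rx":0,"ry":0,"rz":0,"x":0,"y":0,"z":0,"jaw":0},{"rx":0,"ry":0,"rz":0,"x":0,"y":0,"z":3,"jaw":0},{"rx":0,"ry":0,"rz":0,"x":0,"y":0,"z":4,"jaw":0},{"rx":0,"ry":0,"rz":0,"x":0,"y":0,"z":4,"jaw":0},{"rx":0,"ry":0,"rz":0,"x":0,"y":0,"z":1,"jaw":0},{"rx":0,"ry":0,"rz":0,"x":0,"y":0,"z":0,"jaw":0}]'
```

```text
t: 4.25
tcp_pos: [0.5301, 0.2971, 0.0592]
eef_rot: [0.857, 0.515, 0.001, 0.0]
ft_force: [-0.0, -0.2, -2.1]
gripper_width: 0.0607
gripper_force: 25.0
t: 5.08
tcp_pos: [0.5306, 0.2978, 0.1812]
eef_rot: [0.857, 0.515, 0.003, 0.001]
ft_force: [-1.2, -0.1, 0.1]
gripper_width: 0.0882
gripper_force: 0.0
```

```bash
python3 -m handwheel '[{"rx":0,"ry":0,"rz":5,"x":1.6,"y":-2.3,"z":0,"jaw":0},{"rx":0,"ry":0,"rz":6,"x":2.1,"y":-3,"z":0,"jaw":0},{"rx":0,"ry":0,"rz":6,"x":2.1,"y":-3,"z":0,"jaw":0},{"rx":0,"ry":0,"rz":6,"x":2.1,"y":-3,"z":0,"jaw":0},{"rx":0,"ry":0,"rz":6,"x":2.1,"y":-3,"z":0,"jaw":0},{"rx":0,"ry":0,"rz":6,"x":2.1,"y":-3,"z":0,"jaw":0},{"rx":0,"ry":0,"rz":6,"x":2.1,"y":-3,"z":0,"jaw":0},{"rx":0,"ry":0,"rz":6,"x":1.6,"y":-2.3,"z":0,"jaw":0},{"rx":0,"ry":0,"rz":0,"x":0.8,"y":-0.7,"z":0,"jaw":0},{"rx":0,"ry":0,"rz":0,"x":0,"y":0,"z":0,"jaw":0},{"rx":0,"ry":0,"rz":0,"x":0,"y":0,"z":0,"jaw":0}]'; python3 look.py w4 .696,.064,.058 .566,-.085,.056 .442,-.0905,.07 .5295,.297,.074 .566,.077,.078
```

```text
t: 6.0
tcp_pos: [0.6949, 0.0644, 0.1755]
eef_rot: [0.582, 0.814, -0.001, -0.001]
ft_force: [-0.3, -0.2, -0.2]
gripper_width: 0.088
gripper_force: 0.0
6.0 [0.6949 0.0644 0.1755] 18.9 [-0.003  0.    -1.   ] 0.08800823619450429
.696,.064,.058 [324. 206.]
.566,-.085,.056 [158. 296.]
.442,-.0905,.07 [ 63. 262.]
.5295,.297,.074 [ 226. -103.]
.566,.077,.078 [170. 145.]
```

View pics/w4.png

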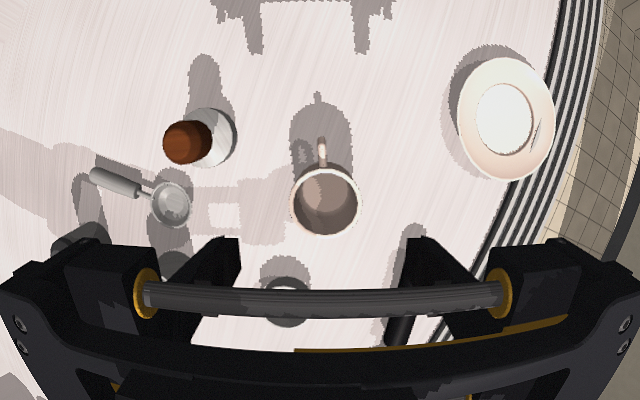

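Espresso rim is centred at (325,202), 4 px from the prediction, with the handle straight up at (322,150). I'll shift 3 mm and grip.

```bash
python3 -m handwheel '[{"rx":0,"ry":0,"rz":0,"x":0.1,"y":0.25,"z":-3.5,"jaw":0},{"rx":0,"ry":0,"rz":0,"x":0,"y":0,"z":-4,"jaw":0},{"rx":0,"ry":0,"rz":0,"x":0,"y":0,"z":-4,"jaw":0},{"rx":0,"ry":0,"rz":0,"x":0,"y":0,"z":-1.4,"jaw":0},{"rx":0,"ry":0,"rz":0,"x":0,"y":0,"z":0,"jaw":0},{"rx":0,"ry":0,"rz":0,"x":0,"y":0,"z":0,"jaw":1},{"rx":0,"ry":0,"rz":0,"x":0,"y":0,"z":0,"jaw":1},{"rx":0,"ry":0,"rz":0,"x":0,"y":0,"z":0,"jaw":1},{"rx":0,"ry":0,"rz":0,"x":0,"y":0,"z":0,"jaw":1},{"rx":0,"ry":0,"rz":0,"x":0,"y":0,"z":0,"jaw":1},{"rx":0,"ry":0,"rz":0,"x":0,"y":0,"z":0,"jaw":1},{"rx":0,"ry":0,"rz":0,"x":0,"y":0,"z":0,"jaw":1}]'
python3 -m handwheel '[{"rx":0,"ry":0,"rz":0,"x":0,"y":0,"z":1,"jaw":1},{"rx":0,"ry":0,"rz":0,"x":0,"y":0,"z":3,"jaw":1},{"rx":0,"ry":0,"rz":0,"x":0,"y":0,"z":4,"jaw":1},{"rx":0,"ry":0,"rz":0,"x":0,"y":0,"z":3,"jaw":1},{"rx":0,"ry":0,"rz":0,"x":0,"y":0,"z":0,"jaw":1}]'
```

```text
t: 7.05
tcp_pos: [0.697, 0.0668, 0.0503]
eef_rot: [0.581, 0.814, 0.0, 0.001]
ft_force: [-2.0, 0.9, 6.9]
gripper_width: 0.0575
gripper_force: 24.7
t: 7.47
tcp_pos: [0.6986, 0.0668, 0.1669]
eef_rot: [0.581, 0.814, 0.003, 0.005]
ft_force: [0.7, -0.0, -1.6]
gripper_width: 0.0576
gripper_force: 24.7
```

```bash
python3 -m handwheel '[{"rx":0,"ry":0,"rz":0,"x":-0.6,"y":-2,"z":0,"jaw":1},{"rx":0,"ry":0,"rz":0,"x":-1,"y":-3.5,"z":0,"jaw":1},{"rx":0,"ry":0,"rz":0,"x":-1,"y":-3.6,"z":0,"jaw":1},{"rx":0,"ry":0,"rz":0,"x":-1,"y":-3.6,"z":0,"jaw":1},{"rx":0,"ry":0,"rz":0,"x":-1,"y":-3.6,"z":0,"jaw":1},{"rx":0,"ry":0,"rz":0,"x":-1,"y":-3.6,"z":0,"jaw":1},{"rx":0,"ry":0,"rz":0,"x":-1,"y":-3.6,"z":0,"jaw":1},{"rx":0,"ry":0,"rz":0,"x":-1,"y":-3.6,"z":0,"jaw":1},{"rx":0,"ry":0,"rz":0,"x":-1,"y":-3.6,"z":0,"jaw":1},{"rx":0,"ry":0,"rz":0,"x":-1,"y":-3.6,"z":0,"jaw":1},{"rx":0,"ry":0,"rz":0,"x":-0.6,"y":-2.4,"z":0,"jaw":1},{"rx":0,"ry":0,"rz":0,"x":0,"y":-0.7,"z":0,"jaw":1}]'
python3 -m handwheel '[{"rx":0,"ry":0,"rz":0,"x":0,"y":0,"z":0,"jaw":1},{"rx":0,"ry":0,"rz":0,"x":0,"y":0,"z":0,"jaw":1}]'; python3 look.py w5 .596,-.307,.012 .504,-.305,.012 .412,-.303,.012
```

```text
t: 8.47
tcp_pos: [0.5926, -0.3111, 0.1582]
eef_rot: [0.583, 0.813, -0.0, -0.0]
ft_force: [0.7, 0.6, -1.7]
gripper_width: 0.0578
gripper_force: 25.4
t: 8.63
tcp_pos: [0.5946, -0.3064, 0.1583]
eef_rot: [0.581, 0.814, 0.0, -0.001]
ft_force: [0.4, -0.7, -2.3]
gripper_width: 0.0578
gripper_force: 25.4
8.6333 [ 0.5946 -0.3064  0.1583] 19.0 [-0.001  0.001 -1.   ] 0.0577763005143446
.596,-.307,.012 [324. 197.]
.504,-.305,.012 [228. 163.]
.412,-.303,.012 [145. 134.]
```

View pics/w5.png

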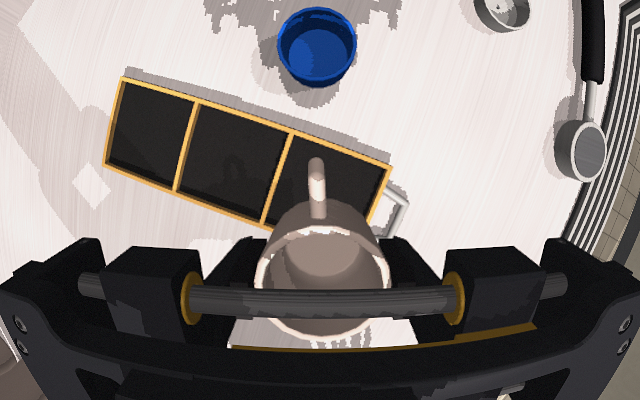

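Espresso is held, and the loop bay is centred near (325,195), as predicted; the middle bay is at (232,160) and the far bay at (150,133). I'll lower and release.

```bash
python3 -m handwheel '[{"rx":0,"ry":0,"rz":0,"x":0.1,"y":0,"z":-3.5,"jaw":1},{"rx":0,"ry":0,"rz":0,"x":0,"y":0,"z":-3.5,"jaw":1},{"rx":0,"ry":0,"rz":0,"x":0,"y":0,"z":-2.2,"jaw":1},{"rx":0,"ry":0,"rz":0,"x":0,"y":0,"z":-0.9,"jaw":1},{"rx":0,"ry":0,"rz":0,"x":0,"y":0,"z":-0.3,"jaw":1},{"rx":0,"ry":0,"rz":0,"x":0,"y":0,"z":0,"jaw":1},{"rx":0,"ry":0,"rz":0,"x":0,"y":0,"z":0,"jaw":1}]'
python3 -m handwheel '[{"rx":0,"ry":0,"rz":0,"x":0,"y":0,"z":0,"jaw":0},{"rx":0,"ry":0,"rz":0,"x":0,"y":0,"z":0,"jaw":0},{"rx":0,"ry":0,"rz":0,"x":0,"y":0,"z":0,"jaw":0},{"rx":0,"ry":0,"rz":0,"x":0,"y":0,"z":0,"jaw":0},{"rx":0,"ry":0,"rz":0,"x":0,"y":0,"z":0,"jaw":0},{"rx":0,"ry":0,"rz":0,"x":0,"y":0,"z":3,"jaw":0},{"rx":0,"ry":0,"rz":0,"x":0,"y":0,"z":4,"jaw":0},{"rx":0,"ry":0,"rz":0,"x":0,"y":0,"z":4,"jaw":0},{"rx":0,"ry":0,"rz":0,"x":0,"y":0,"z":1,"jaw":0},{"rx":0,"ry":0,"rz":0,"x":0,"y":0,"z":0,"jaw":0}]'
```

```text
t: 9.27
tcp_pos: [0.5962, -0.3069, 0.056]
eef_rot: [0.581, 0.814, 0.0, 0.001]
ft_force: [-0.5, 0.2, -2.0]
gripper_width: 0.0577
gripper_force: 25.0
t: 10.1
tcp_pos: [0.5965, -0.3079, 0.1787]
eef_rot: [0.581, 0.814, -0.0, 0.004]
ft_force: [0.7, -0.1, 0.4]
gripper_width: 0.088
gripper_force: 0.0
```

Next is the dosing cup at (0.566, -0.085), keeping the same yaw.

```bash
python3 -m handwheel '[{"rx":0,"ry":0,"rz":0,"x":-0.3,"y":2.3,"z":0,"jaw":0},{"rx":0,"ry":0,"rz":0,"x":-0.5,"y":3.5,"z":0,"jaw":0},{"rx":0,"ry":0,"rz":0,"x":-0.5,"y":3.5,"z":0,"jaw":0},{"rx":0,"ry":0,"rz":0,"x":-0.5,"y":3.5,"z":0,"jaw":0},{"rx":0,"ry":0,"rz":0,"x":-0.5,"y":3.5,"z":0,"jaw":0},{"rx":0,"ry":0,"rz":0,"x":-0.4,"y":3.5,"z":0,"jaw":0},{"rx":0,"ry":0,"rz":0,"x":-0.3,"y":2.4,"z":0,"jaw":0},{"rx":0,"ry":0,"rz":0,"x":0,"y":0,"z":0,"jaw":0},{"rx":0,"ry":0,"rz":0,"x":0,"y":0,"z":0,"jaw":0}]'; python3 look.py w6 .566,-.085,.056 .566,.079,.078 .442,-.0905,.07 .695,-.067,.025
```

```text
t: 10.85
tcp_pos: [0.5649, -0.0843, 0.1733]
eef_rot: [0.58, 0.814, -0.0, -0.001]
ft_force: [-0.5, -0.9, -0.3]
gripper_width: 0.0884
gripper_force: 0.0
10.85 [ 0.5649 -0.0843  0.1733] 19.1 [-0.002  0.001 -1.   ] 0.08842184008696372
.566,-.085,.056 [324. 206.]
.566,.079,.078 [398.   6.]
.442,-.0905,.07 [174. 168.]
.695,-.067,.025 [453. 221.]
```

View pics/w6.png

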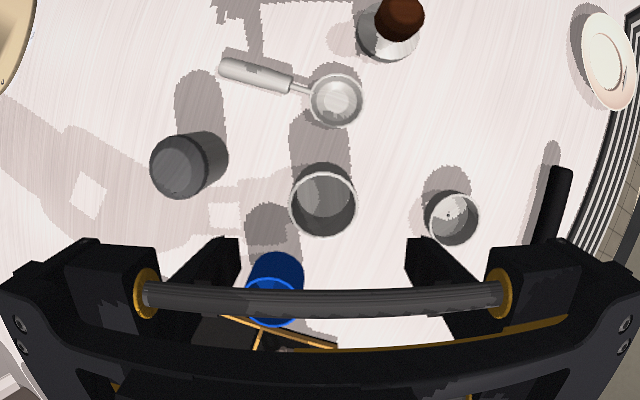

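The dosing rim is at (322,199), 7 px above the prediction. The basket is at (451,217), the blue decoy is clear at (275,285), and the shaker dome is at (175,168), as predicted. I'll shift 4 mm in +y and grip.

```bash
python3 -m handwheel '[{"rx":0,"ry":0,"rz":0,"x":0,"y":0.4,"z":-3.5,"jaw":0},{"rx":0,"ry":0,"rz":0,"x":0,"y":0,"z":-4,"jaw":0},{"rx":0,"ry":0,"rz":0,"x":0,"y":0,"z":-4,"jaw":0},{"rx":0,"ry":0,"rz":0,"x":0,"y":0,"z":-1.1,"jaw":0},{"rx":0,"ry":0,"rz":0,"x":0,"y":0,"z":0,"jaw":0},{"rx":0,"ry":0,"rz":0,"x":0,"y":0,"z":0,"jaw":1},{"rx":0,"ry":0,"rz":0,"x":0,"y":0,"z":0,"jaw":1},{"rx":0,"ry":0,"rz":0,"x":0,"y":0,"z":0,"jaw":1},{"rx":0,"ry":0,"rz":0,"x":0,"y":0,"z":0,"jaw":1},{"rx":0,"ry":0,"rz":0,"x":0,"y":0,"z":0,"jaw":1},{"rx":0,"ry":0,"rz":0,"x":0,"y":0,"z":0,"jaw":1},{"rx":0,"ry":0,"rz":0,"x":0,"y":0,"z":0,"jaw":1}]'
python3 -m handwheel '[{"rx":0,"ry":0,"rz":0,"x":0,"y":0,"z":1,"jaw":1},{"rx":0,"ry":0,"rz":0,"x":0,"y":0,"z":3,"jaw":1},{"rx":0,"ry":0,"rz":0,"x":0,"y":0,"z":4,"jaw":1},{"rx":0,"ry":0,"rz":0,"x":0,"y":0,"z":3,"jaw":1},{"rx":0,"ry":0,"rz":0,"x":0,"y":0,"z":0,"jaw":1}]'
```

```text
t: 11.9
tcp_pos: [0.5659, -0.0814, 0.0499]
eef_rot: [0.581, 0.814, 0.0, 0.001]
ft_force: [-2.4, 0.3, 8.3]
gripper_width: 0.0567
gripper_force: 24.8
t: 12.32
tcp_pos: [0.5677, -0.0818, 0.1656]
eef_rot: [0.581, 0.814, 0.002, 0.005]
ft_force: [-0.4, 0.3, -0.0]
gripper_width: 0.0566
gripper_force: 24.8
```

```bash
python3 -m handwheel '[{"rx":0,"ry":0,"rz":0,"x":-1.3,"y":-1.9,"z":0,"jaw":1},{"rx":0,"ry":0,"rz":0,"x":-2.1,"y":-3,"z":0,"jaw":1},{"rx":0,"ry":0,"rz":0,"x":-2.1,"y":-3,"z":0,"jaw":1},{"rx":0,"ry":0,"rz":0,"x":-2.1,"y":-3,"z":0,"jaw":1},{"rx":0,"ry":0,"rz":0,"x":-2.1,"y":-3,"z":0,"jaw":1},{"rx":0,"ry":0,"rz":0,"x":-2.1,"y":-3,"z":0,"jaw":1},{"rx":0,"ry":0,"rz":0,"x":-2.1,"y":-3,"z":0,"jaw":1},{"rx":0,"ry":0,"rz":0,"x":-1.3,"y":-2,"z":0,"jaw":1},{"rx":0,"ry":0,"rz":0,"x":0,"y":-0.2,"z":0,"jaw":1},{"rx":0,"ry":0,"rz":0,"x":0,"y":0,"z":0,"jaw":1},{"rx":0,"ry":0,"rz":0,"x":0,"y":0,"z":0,"jaw":1}]'
```

```text
t: 13.23
tcp_pos: [0.4137, -0.3015, 0.1586]
eef_rot: [0.581, 0.814, 0.0, -0.0]
ft_force: [0.4, -0.0, -1.7]
gripper_width: 0.0568
gripper_force: 24.8
```

```bash
python3 -m handwheel '[{"rx":0,"ry":0,"rz":0,"x":-0.2,"y":-0.1,"z":-3.5,"jaw":1},{"rx":0,"ry":0,"rz":0,"x":0,"y":0,"z":-3.5,"jaw":1},{"rx":0,"ry":0,"rz":0,"x":0,"y":0,"z":-2.2,"jaw":1},{"rx":0,"ry":0,"rz":0,"x":0,"y":0,"z":-0.9,"jaw":1},{"rx":0,"ry":0,"rz":0,"x":0,"y":0,"z":-0.4,"jaw":1},{"rx":0,"ry":0,"rz":0,"x":0,"y":0,"z":0,"jaw":1},{"rx":0,"ry":0,"rz":0,"x":0,"y":0,"z":0,"jaw":1}]'
python3 -m handwheel '[{"rx":0,"ry":0,"rz":0,"x":0,"y":0,"z":0,"jaw":0},{"rx":0,"ry":0,"rz":0,"x":0,"y":0,"z":0,"jaw":0},{"rx":0,"ry":0,"rz":0,"x":0,"y":0,"z":0,"jaw":0},{"rx":0,"ry":0,"rz":0,"x":0,"y":0,"z":0,"jaw":0},{"rx":0,"ry":0,"rz":0,"x":0,"y":0,"z":0,"jaw":0},{"rx":0,"ry":0,"rz":0,"x":0,"y":0,"z":3,"jaw":0},{"rx":0,"ry":0,"rz":0,"x":0,"y":0,"z":4,"jaw":0},{"rx":0,"ry":0,"rz":0,"x":0,"y":0,"z":4,"jaw":0},{"rx":0,"ry":0,"rz":0,"x":0,"y":0,"z":1.5,"jaw":0},{"rx":0,"ry":0,"rz":0,"x":0,"y":0,"z":0,"jaw":0}]'
```

```text
t: 13.82
tcp_pos: [0.4124, -0.3029, 0.0547]
eef_rot: [0.581, 0.814, -0.0, 0.001]
ft_force: [-0.1, -0.0, -0.9]
gripper_width: 0.0567
gripper_force: 24.8
t: 14.65
tcp_pos: [0.4125, -0.3043, 0.1826]
eef_rot: [0.581, 0.814, -0.001, 0.004]
ft_force: [-0.2, -1.2, 0.4]
gripper_width: 0.0883
gripper_force: 0.0
```

```bash
python3 -m handwheel '[{"rx":0,"ry":0,"rz":6,"x":0.9,"y":2.3,"z":0,"jaw":0},{"rx":0,"ry":0,"rz":6,"x":1.4,"y":3.5,"z":0,"jaw":0},{"rx":0,"ry":0,"rz":6,"x":1.4,"y":3.5,"z":0,"jaw":0},{"rx":0,"ry":0,"rz":6,"x":1.4,"y":3.5,"z":0,"jaw":0},{"rx":0,"ry":0,"rz":6,"x":1.4,"y":3.5,"z":0,"jaw":0},{"rx":0,"ry":0,"rz":6,"x":1.4,"y":3.5,"z":0,"jaw":0},{"rx":0,"ry":0,"rz":6,"x":1.4,"y":3.5,"z":0,"jaw":0},{"rx":0,"ry":0,"rz":6,"x":1.4,"y":3.5,"z":0,"jaw":0},{"rx":0,"ry":0,"rz":6,"x":1.4,"y":3.5,"z":0,"jaw":0},{"rx":0,"ry":0,"rz":6,"x":1.4,"y":3.5,"z":0,"jaw":0},{"rx":0,"ry":0,"rz":6,"x":1.3,"y":3.2,"z":0,"jaw":0},{"rx":0,"ry":0,"rz":5,"x":0.7,"y":1.2,"z":0,"jaw":0}]'
python3 -m handwheel '[{"rx":0,"ry":0,"rz":0,"x":0,"y":0,"z":0,"jaw":0},{"rx":0,"ry":0,"rz":0,"x":0,"y":0,"z":0,"jaw":0}]'; python3 look.py w7 .566,.079,.078 .566,.079,.055 .442,-.0905,.07 .53,.297,.074
```

```text
t: 15.65
tcp_pos: [0.5666, 0.0826, 0.1771]
eef_rot: [-0.004, 1.0, 0.0, -0.001]
ft_force: [-0.1, -0.0, 0.5]
gripper_width: 0.0879
gripper_force: 0.0
t: 15.82
tcp_pos: [0.566, 0.0789, 0.1773]
eef_rot: [0.001, 1.0, -0.0, -0.001]
ft_force: [0.5, -0.8, 0.6]
gripper_width: 0.0881
gripper_force: 0.0
15.8167 [0.566  0.0789 0.1773] 89.9 [-0.002 -0.    -1.   ] 0.08809963158645256
.566,.079,.078 [322. 212.]
.566,.079,.055 [322. 203.]
.442,-.0905,.07 [121.  67.]
.53,.297,.074 [559. 170.]
```

View pics/w7.png

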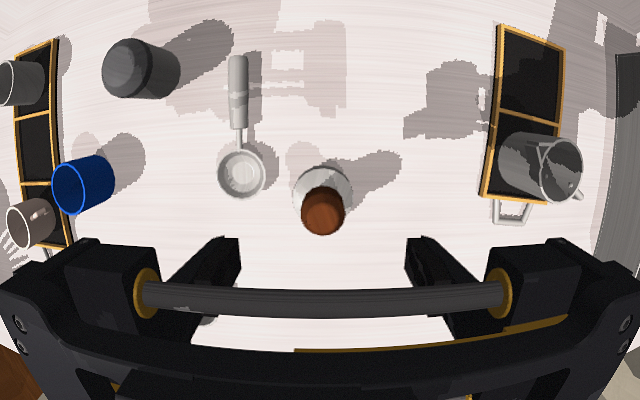

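The tamper knob is at (322,211), as predicted. The jug stands in its bay at (540,165), and the cups are in the long tray at the left edge. I'll grip the tamper.

```bash
python3 -m handwheel '[{"rx":0,"ry":0,"rz":0,"x":0,"y":0,"z":-3.5,"jaw":0},{"rx":0,"ry":0,"rz":0,"x":0,"y":0,"z":-4,"jaw":0},{"rx":0,"ry":0,"rz":0,"x":0,"y":0,"z":-3,"jaw":0},{"rx":0,"ry":0,"rz":0,"x":0,"y":0,"z":-1.1,"jaw":0},{"rx":0,"ry":0,"rz":0,"x":0,"y":0,"z":0,"jaw":0},{"rx":0,"ry":0,"rz":0,"x":0,"y":0,"z":0,"jaw":1},{"rx":0,"ry":0,"rz":0,"x":0,"y":0,"z":0,"jaw":1},{"rx":0,"ry":0,"rz":0,"x":0,"y":0,"z":0,"jaw":1},{"rx":0,"ry":0,"rz":0,"x":0,"y":0,"z":0,"jaw":1},{"rx":0,"ry":0,"rz":0,"x":0,"y":0,"z":0,"jaw":1},{"rx":0,"ry":0,"rz":0,"x":0,"y":0,"z":0,"jaw":1},{"rx":0,"ry":0,"rz":0,"x":0,"y":0,"z":0,"jaw":1}]' 30
python3 -m handwheel '[{"rx":0,"ry":0,"rz":0,"x":0,"y":0,"z":0,"jaw":1},{"rx":0,"ry":0,"rz":0,"x":0,"y":0,"z":0,"jaw":1},{"rx":0,"ry":0,"rz":0,"x":0,"y":0,"z":0,"jaw":1},{"rx":0,"ry":0,"rz":0,"x":0,"y":0,"z":0,"jaw":1},{"rx":0,"ry":0,"rz":0,"x":0,"y":0,"z":0,"jaw":1}]'
```

```text
t: 16.87
tcp_pos: [0.5666, 0.0788, 0.063]
eef_rot: [0.0, 1.0, -0.0, 0.0]
ft_force: [0.6, -0.2, 0.4]
gripper_width: 0.0442
gripper_force: 0.0
t: 17.28
tcp_pos: [0.5665, 0.0789, 0.0628]
eef_rot: [0.0, 1.0, 0.0, 0.0]
ft_force: [-0.7, 0.8, 1.5]
gripper_width: 0.0348
gripper_force: 30.0
```

```bash
python3 -m handwheel '[{"rx":0,"ry":0,"rz":0,"x":0,"y":0,"z":1,"jaw":1},{"rx":0,"ry":0,"rz":0,"x":0,"y":0,"z":3,"jaw":1},{"rx":0,"ry":0,"rz":0,"x":0,"y":0,"z":4,"jaw":1},{"rx":0,"ry":0,"rz":0,"x":0,"y":0,"z":3,"jaw":1},{"rx":0,"ry":0,"rz":0,"x":0,"y":0,"z":0,"jaw":1}]'
python3 -m handwheel '[{"rx":0,"ry":0,"rz":0,"x":-0.3,"y":-2,"z":0,"jaw":1},{"rx":0,"ry":0,"rz":0,"x":-0.6,"y":-3.4,"z":0,"jaw":1},{"rx":0,"ry":0,"rz":0,"x":-0.6,"y":-3.7,"z":0,"jaw":1},{"rx":0,"ry":0,"rz":0,"x":-0.6,"y":-3.7,"z":0,"jaw":1},{"rx":0,"ry":0,"rz":0,"x":-0.6,"y":-3.7,"z":0,"jaw":1},{"rx":0,"ry":0,"rz":0,"x":-0.6,"y":-3.7,"z":0,"jaw":1},{"rx":0,"ry":0,"rz":0,"x":-0.6,"y":-3.7,"z":0,"jaw":1},{"rx":0,"ry":0,"rz":0,"x":-0.6,"y":-3.7,"z":0,"jaw":1},{"rx":0,"ry":0,"rz":0,"x":-0.6,"y":-3.7,"z":0,"jaw":1},{"rx":0,"ry":0,"rz":0,"x":-0.6,"y":-3.7,"z":0,"jaw":1},{"rx":0,"ry":0,"rz":0,"x":-0.5,"y":-2.2,"z":0,"jaw":1},{"rx":0,"ry":0,"rz":0,"x":0,"y":-1,"z":0,"jaw":1}]'
python3 -m handwheel '[{"rx":0,"ry":0,"rz":0,"x":0,"y":0,"z":0,"jaw":1},{"rx":0,"ry":0,"rz":0,"x":0,"y":0,"z":0,"jaw":1}]'; python3 look.py w8 .504,-.305,.012 .596,-.307,.062 .412,-.303,.06
```

```text
t: 17.7
tcp_pos: [0.5686, 0.0787, 0.1792]
eef_rot: [0.0, 1.0, -0.0, 0.005]
ft_force: [0.4, 0.3, -2.1]
gripper_width: 0.0347
gripper_force: 30.0
t: 18.7
tcp_pos: [0.5029, -0.306, 0.1717]
eef_rot: [0.002, 1.0, 0.0, -0.001]
ft_force: [-0.5, 0.7, -4.0]
gripper_width: 0.0344
gripper_force: 30.0
t: 18.87
tcp_pos: [0.5044, -0.3023, 0.172]
eef_rot: [0.0, 1.0, 0.001, -0.0]
ft_force: [-0.4, 0.9, -3.6]
gripper_width: 0.0349
gripper_force: 30.0
18.8667 [ 0.5044 -0.3023  0.172 ] 89.9 [-0.001  0.001 -1.   ] 0.03489581877539717
.504,-.305,.012 [319. 192.]
.596,-.307,.062 [317. 305.]
.412,-.303,.06 [321.  87.]
```

View pics/w8.png

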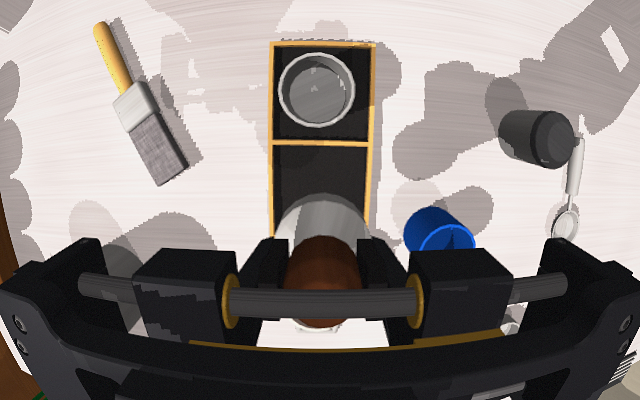

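The tamper hangs upright over the middle bay, and the dosing cup stands in the far bay at (317,90). I'll lower it.

```bash
python3 -m handwheel '[{"rx":0,"ry":0,"rz":0,"x":0,"y":-0.25,"z":-3.5,"jaw":1},{"rx":0,"ry":0,"rz":0,"x":0,"y":0,"z":-3.5,"jaw":1},{"rx":0,"ry":0,"rz":0,"x":0,"y":0,"z":-2.2,"jaw":1},{"rx":0,"ry":0,"rz":0,"x":0,"y":0,"z":-0.9,"jaw":1},{"rx":0,"ry":0,"rz":0,"x":0,"y":0,"z":-0.4,"jaw":1},{"rx":0,"ry":0,"rz":0,"x":0,"y":0,"z":0,"jaw":1},{"rx":0,"ry":0,"rz":0,"x":0,"y":0,"z":0,"jaw":1}]'
python3 -m handwheel '[{"rx":0,"ry":0,"rz":0,"x":0,"y":0,"z":0,"jaw":0},{"rx":0,"ry":0,"rz":0,"x":0,"y":0,"z":0,"jaw":0},{"rx":0,"ry":0,"rz":0,"x":0,"y":0,"z":0,"jaw":0},{"rx":0,"ry":0,"rz":0,"x":0,"y":0,"z":0,"jaw":0},{"rx":0,"ry":0,"rz":0,"x":0,"y":0,"z":0,"jaw":0},{"rx":0,"ry":0,"rz":0,"x":0,"y":0,"z":3,"jaw":0},{"rx":0,"ry":0,"rz":0,"x":0,"y":0,"z":4,"jaw":0},{"rx":0,"ry":0,"rz":0,"x":0,"y":0,"z":4,"jaw":0},{"rx":0,"ry":0,"rz":0,"x":0,"y":0,"z":1,"jaw":0},{"rx":0,"ry":0,"rz":0,"x":0,"y":0,"z":0,"jaw":0}]'
```

```text
t: 19.5
tcp_pos: [0.5053, -0.3058, 0.0693]
eef_rot: [0.0, 1.0, -0.001, 0.001]
ft_force: [-0.2, 0.1, -3.0]
gripper_width: 0.0346
gripper_force: 30.0
t: 20.33
tcp_pos: [0.5054, -0.3065, 0.1912]
eef_rot: [0.0, 1.0, -0.002, 0.002]
ft_force: [-0.1, -1.1, 0.4]
gripper_width: 0.0881
gripper_force: 0.0
```

```bash
python3 -m handwheel '[{"rx":0,"ry":0,"rz":0,"x":-0.6,"y":2,"z":0,"jaw":0},{"rx":0,"ry":0,"rz":0,"x":-1,"y":3.4,"z":0,"jaw":0},{"rx":0,"ry":0,"rz":0,"x":-1,"y":3.6,"z":0,"jaw":0},{"rx":0,"ry":0,"rz":0,"x":-1,"y":3.6,"z":0,"jaw":0},{"rx":0,"ry":0,"rz":0,"x":-1,"y":3.6,"z":0,"jaw":0},{"rx":0,"ry":0,"rz":0,"x":-1,"y":3.4,"z":0,"jaw":0},{"rx":0,"ry":0,"rz":0,"x":-0.7,"y":2,"z":0,"jaw":0},{"rx":0,"ry":0,"rz":0,"x":0,"y":0,"z":0,"jaw":0},{"rx":0,"ry":0,"rz":0,"x":0,"y":0,"z":0,"jaw":0}]'; python3 look.py w9 .442,-.0905,.077 .442,-.0905,.058
```

```text
t: 21.08
tcp_pos: [0.4411, -0.0891, 0.1867]
eef_rot: [-0.0, 1.0, 0.0, -0.001]
ft_force: [0.9, -1.0, 0.3]
gripper_width: 0.0882
gripper_force: 0.0
21.0833 [ 0.4411 -0.0891  0.1867] 90.0 [-0.001  0.001 -1.   ] 0.08816343321655448
.442,-.0905,.077 [320. 209.]
.442,-.0905,.058 [320. 202.]
```

View pics/w9.png

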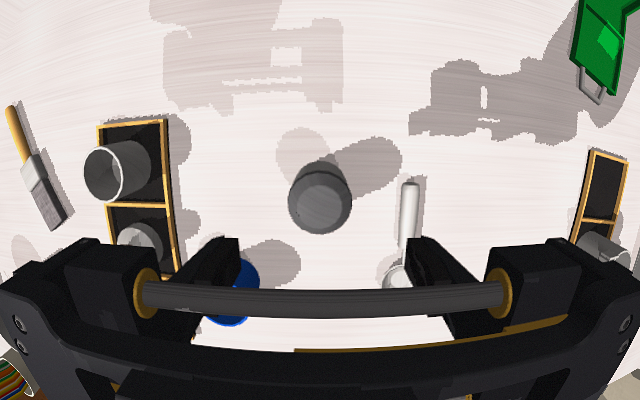

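The shaker lid is centred at (320,203), as predicted, and the spoon handle at (408,215) is clear of the fingers. I'll grip it.

```bash
python3 -m handwheel '[{"rx":0,"ry":0,"rz":0,"x":0,"y":-0.1,"z":-4,"jaw":0},{"rx":0,"ry":0,"rz":0,"x":0,"y":0,"z":-4,"jaw":0},{"rx":0,"ry":0,"rz":0,"x":0,"y":0,"z":-4,"jaw":0},{"rx":0,"ry":0,"rz":0,"x":0,"y":0,"z":-1.6,"jaw":0},{"rx":0,"ry":0,"rz":0,"x":0,"y":0,"z":0,"jaw":1},{"rx":0,"ry":0,"rz":0,"x":0,"y":0,"z":0,"jaw":1},{"rx":0,"ry":0,"rz":0,"x":0,"y":0,"z":0,"jaw":1},{"rx":0,"ry":0,"rz":0,"x":0,"y":0,"z":0,"jaw":1},{"rx":0,"ry":0,"rz":0,"x":0,"y":0,"z":0,"jaw":1},{"rx":0,"ry":0,"rz":0,"x":0,"y":0,"z":0,"jaw":1},{"rx":0,"ry":0,"rz":0,"x":0,"y":0,"z":0,"jaw":1},{"rx":0,"ry":0,"rz":0,"x":0,"y":0,"z":0,"jaw":1}]'
python3 -m handwheel '[{"rx":0,"ry":0,"rz":0,"x":0,"y":0,"z":1,"jaw":1},{"rx":0,"ry":0,"rz":0,"x":0,"y":0,"z":3,"jaw":1},{"rx":0,"ry":0,"rz":0,"x":0,"y":0,"z":4,"jaw":1},{"rx":0,"ry":0,"rz":0,"x":0,"y":0,"z":4,"jaw":1},{"rx":0,"ry":0,"rz":0,"x":0,"y":0,"z":0,"jaw":1}]'
```

```text
t: 22.13
tcp_pos: [0.442, -0.091, 0.0527]
eef_rot: [0.0, 1.0, -0.001, 0.001]
ft_force: [-1.0, 0.4, 8.0]
gripper_width: 0.0525
gripper_force: 30.0
t: 22.55
tcp_pos: [0.4438, -0.0917, 0.1783]
eef_rot: [0.0, 1.0, -0.003, 0.005]
ft_force: [0.5, -0.7, -0.9]
gripper_width: 0.052
gripper_force: 30.0
```

```bash
python3 -m handwheel '[{"rx":0,"ry":0,"rz":-1,"x":0,"y":2,"z":0,"jaw":1},{"rx":0,"ry":0,"rz":-1,"x":0,"y":3.5,"z":0,"jaw":1},{"rx":0,"ry":0,"rz":-1,"x":0,"y":3.8,"z":0,"jaw":1},{"rx":0,"ry":0,"rz":-1,"x":0,"y":3.8,"z":0,"jaw":1},{"rx":0,"ry":0,"rz":-1,"x":0,"y":3.8,"z":0,"jaw":1},{"rx":0,"ry":0,"rz":0,"x":0,"y":3.8,"z":0,"jaw":1},{"rx":0,"ry":0,"rz":0,"x":0,"y":3.8,"z":0,"jaw":1},{"rx":0,"ry":0,"rz":0,"x":0,"y":3.8,"z":0,"jaw":1},{"rx":0,"ry":0,"rz":0,"x":0,"y":3.8,"z":0,"jaw":1},{"rx":0,"ry":0,"rz":0,"x":0,"y":3.7,"z":0,"jaw":1},{"rx":0,"ry":0,"rz":0,"x":-0.4,"y":2.5,"z":0,"jaw":1},{"rx":0,"ry":0,"rz":0,"x":0,"y":1.2,"z":0,"jaw":1}]'
python3 -m handwheel '[{"rx":0,"ry":0,"rz":0,"x":0,"y":0,"z":0,"jaw":1},{"rx":0,"ry":0,"rz":0,"x":0,"y":0,"z":0,"jaw":1},{"rx":0,"ry":0,"rz":0,"x":0,"y":0,"z":0,"jaw":1}]'
```

```text
t: 23.55
tcp_pos: [0.4362, 0.307, 0.1709]
eef_rot: [0.043, 0.999, 0.0, -0.001]
ft_force: [-0.3, -0.5, -2.0]
gripper_width: 0.0521
gripper_force: 30.0
t: 23.8
tcp_pos: [0.4376, 0.3031, 0.1715]
eef_rot: [0.045, 0.999, -0.0, -0.0]
ft_force: [0.1, -0.3, -1.3]
gripper_width: 0.0524
gripper_force: 30.0
```

```bash
python3 -m handwheel '[{"rx":0,"ry":0,"rz":0,"x":0,"y":0.3,"z":-3.5,"jaw":1},{"rx":0,"ry":0,"rz":0,"x":0,"y":0,"z":-3.5,"jaw":1},{"rx":0,"ry":0,"rz":0,"x":0,"y":0,"z":-3,"jaw":1},{"rx":0,"ry":0,"rz":0,"x":0,"y":0,"z":-1.1,"jaw":1},{"rx":0,"ry":0,"rz":0,"x":0,"y":0,"z":-0.4,"jaw":1},{"rx":0,"ry":0,"rz":0,"x":0,"y":0,"z":0,"jaw":1},{"rx":0,"ry":0,"rz":0,"x":0,"y":0,"z":0,"jaw":1}]'
python3 -m handwheel '[{"rx":0,"ry":0,"rz":0,"x":0,"y":0,"z":0,"jaw":0},{"rx":0,"ry":0,"rz":0,"x":0,"y":0,"z":0,"jaw":0},{"rx":0,"ry":0,"rz":0,"x":0,"y":0,"z":0,"jaw":0},{"rx":0,"ry":0,"rz":0,"x":0,"y":0,"z":0,"jaw":0},{"rx":0,"ry":0,"rz":0,"x":0,"y":0,"z":0,"jaw":0},{"rx":0,"ry":0,"rz":0,"x":0,"y":0,"z":3,"jaw":0},{"rx":0,"ry":0,"rz":0,"x":0,"y":0,"z":4,"jaw":0},{"rx":0,"ry":0,"rz":0,"x":0,"y":0,"z":4,"jaw":0},{"rx":0,"ry":0,"rz":0,"x":0,"y":0,"z":3,"jaw":0},{"rx":0,"ry":0,"rz":0,"x":0,"y":0,"z":0,"jaw":0}]'
python3 -m handwheel '[{"rx":0,"ry":0,"rz":0,"x":-1.2,"y":1,"z":2,"jaw":0},{"rx":0,"ry":0,"rz":0,"x":-2.5,"y":2,"z":1,"jaw":0},{"rx":0,"ry":0,"rz":0,"x":-3,"y":2,"z":1,"jaw":0},{"rx":0,"ry":0,"rz":0,"x":-3,"y":2,"z":0,"jaw":0},{"rx":0,"ry":0,"rz":0,"x":-3,"y":2,"z":0,"jaw":0},{"rx":0,"ry":0,"rz":0,"x":-3,"y":2,"z":0,"jaw":0},{"rx":0,"ry":0,"rz":0,"x":-3,"y":2,"z":0,"jaw":0},{"rx":0,"ry":0,"rz":0,"x":-3,"y":2,"z":0,"jaw":0},{"rx":0,"ry":0,"rz":0,"x":-1.5,"y":1,"z":0,"jaw":0},{"rx":0,"ry":0,"rz":0,"x":0,"y":0,"z":0,"jaw":0},{"rx":0,"ry":0,"rz":0,"x":0,"y":0,"z":0,"jaw":0},{"rx":0,"ry":0,"rz":0,"x":0,"y":0,"z":0,"jaw":0}]'
python3 - <<'E'
from h import *
import cv2
t=snapshot("top")[90:240,195:455];s=snapshot("scene")[170:300,170:480]
a=cv2.convertScaleAbs(cv2.resize(t,(515,297),interpolation=cv2.INTER_CUBIC),alpha=1.6);b=cv2.resize(s,(700,293),interpolation=cv2.INTER_CUBIC)
o=np.zeros((594,700,3),np.uint8);o[:297,:515]=a;o[300:593]=b;cv2.imwrite("pics/end.png",o)
E
```

```text
t: 24.38
tcp_pos: [0.4383, 0.3067, 0.0577]
eef_rot: [0.045, 0.999, 0.0, 0.001]
ft_force: [-0.0, -0.5, -0.9]
gripper_width: 0.0525
gripper_force: 30.0
t: 25.22
tcp_pos: [0.4394, 0.3082, 0.2029]
eef_rot: [0.044, 0.999, 0.002, 0.005]
ft_force: [0.5, -0.2, 0.2]
gripper_width: 0.0881
gripper_force: 0.0
t: 26.22
tcp_pos: [0.2062, 0.4668, 0.2363]
eef_rot: [0.044, 0.999, -0.0, -0.0]
ft_force: [-0.1, 0.1, 0.6]
gripper_width: 0.0882
gripper_force: 0.0
```

View pics/end.png

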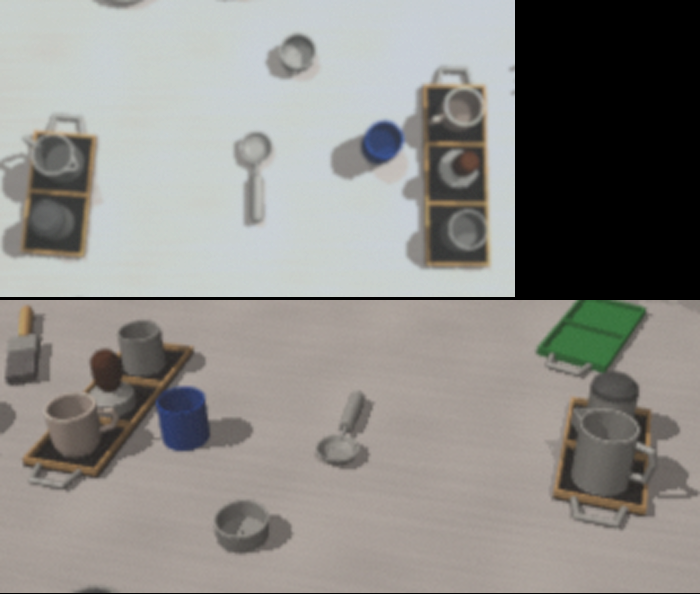

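All five stand upright in their bays, and the basket (297,52) hasn't moved. I'll check the offsets numerically from the rim centres.

```bash
python3 - <<'E'
from h import *
T,S=camera_model("top"),camera_model("scene")
for n,a,b,z,c in (("esp",(463,106),(72,411),.062,(.596,-.307)),("tamp",(467,160),(106,357),.080,(.504,-.305)),("dos",(467,229),(141,335),.060,(.412,-.303)),("jug",(54,153),(608,426),.078,(.529,.297)),("shk",(49,219),(613,388),.073,(.437,.306))):
    p=atz(ray(T,(a[0]/1.98+195,a[1]/1.98+90)),z);q=atz(ray(S,(b[0]/2.258+170,(b[1]-300)/2.258+170)),z)
    print(n,((p-c)*1000).round(),((q-c)*1000).round())
E
```

```text
esp [-1. -2.] [9. 5.]
tamp [ 7. -1.] [11.  4.]
dos [ 1. -4.] [13.  5.]
jug [ 1. -5.] [ 2. -2.]
shk [-3. -7.] [12. -3.]
```

```bash
python3 -c "
from station import *
print(finish_job())"
```

```text
the job is handed in; nothing more can be done
None
```

Both kits are made up and the job is handed in at about 26 s: all five items looked upright in their own bays in the last pictures, within about 13 mm of the bay centres (limit 18 mm), and the basket hasn't moved; the hand-in returned no verdict.

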